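# Refit the lens of a bench magnifier under its claws and spring clip

### The job

Refit the clean lens in the bench magnifier: slip the edge of its flange under the two orange claws and push it up against them, then press the side by the steel spring clip down until the clip snaps over the flange and the lens sits firmly on all three brass pads and cannot rock. Feel your way in gently, since the glass chips if it is forced against the mount or dropped; handle the lens by its black body only, never touching the glass. Leave the other things on the bench where they are, and let go of the lens when it is home.

Things in the scene. Friction and masses are not known exactly. Their poses are not given: they have to be found in the camera images.
- lens: Magnifier lens, about 140 g, round (yaw is free), lying in the blue tray. Origin: centre of its underside; z up along its axis. Black flange of 64 mm diameter, z 0 to 6 mm; on it a ribbed black grip collar of 50 mm diameter, z 6 to 26 mm, wall 3.5 mm. The clear glass lies inside the collar, its crown 7 mm below the collar's rim.
- stand: Magnifier stand, fixed: steel base plate 200 x 130 x 14 mm; column of 12 mm diameter, 217 mm high, 125 mm from the origin along +x. Origin: on the table under the seat's centre; z up. On the column is clamped a level aluminium ring, 67 mm wide, with the lens seat; it turns with the stand, but the height it is clamped at is NOT measured: feel for it.
- seat_low (a point): Point on the seat's axis, 85 mm above the table; axes as the stand's. The seat plane (tops of the three pads) lies 0 to 70 mm above it, each time anew. Pads: brass, 8 mm diameter, at +50 and -50 deg about z from +x (column side, 25.5 mm from the axis) and at 180 deg (28 mm); the ring's top is 5 mm below their tops. Home, the lens's origin is on this axis in the seat plane.
- claw_l (a point): Point of the stand 32 mm from the seat's axis at +50 deg, 85 mm above the table, below or at the orange claw there. Heights over the seat plane: claw 12 mm wide; upright wall, inner face 32.3 mm from the axis, which stops the flange; lip on top reaching in to 29.3 mm, underside 7.8 mm and top 10.5 mm up. The lens cannot enter under the lips from straight above.
- claw_r (a point): The same for the other claw, at -50 deg. Way in: lens tilted about 17 deg, claw side low, its origin about 6.5 mm off the axis towards the clip; lower until it rests on the two claw-side pads, then slide it towards the column (stand's +x), under both lips, until both walls stop it. The other edge passes over the clip. Let go, it leans on the clip, 12 deg tilted.
- clip_side (a point): Point of the stand 32 mm from the seat's axis at 180 deg (stand's -x), 85 mm above the table, where the clip stands: bent steel strip, 12 mm wide, nose 29 mm from the axis and 7.8 mm above the seat plane, so 3 mm over the flange; above the nose a ramp leans out to 33.5 mm at 14 mm height. The flange's edge rides down this ramp when pressed.
- clip (a joint): The spring clip's outward bend, rad, 0 at rest. Press the collar's top rim beside the clip with 5 to 12 N: the clip bends about 0.14, then snaps over the flange and stays at about 0.07 while the lens is home. The rim swings about the claw-side pads, so press along its path, 9 mm down and 6 mm out towards the clip; straight down the finger drags and needs up to 20 N. Then the rigid pads stop it.
- wheel_a: White-rimmed model car wheel lying in the red tray, 64 mm diameter, 26 mm high, origin under its centre; leave it where it is
- wheel_b: Yellow-rimmed model car wheel lying on the bench, 64 mm diameter, 26 mm high, origin under its centre; leave it where it is
- shock: Small shock absorber with blue spring lying in the red tray, 75 mm long, 19 mm high, origin under its middle, along x; leave it where it is
- glue: White glue bottle with an orange label and a thin nozzle, standing, 28 mm diameter, 98 mm high, origin under its centre; leave it where it is
- driver: Hex driver lying on the bench, orange handle 18 mm diameter, 200 mm long along x, handle to -x, origin under it near the handle's end; leave it where it is
- battery: Black and blue battery pack, 138 x 47 x 25 mm, long along x, origin under its centre; leave it where it is
- spray: Red spray can, standing, 52 mm diameter, 150 mm high, origin under its centre; leave it where it is
- lens_tray: Blue open tray in which the lens lies, fixed, 150 (x) x 120 (y) mm, rim 10 mm high, floor 5 mm above the table, origin under its centre
- parts_tray: Red open tray of the same size with a wheel and a shock absorber, fixed; the two trays stand left and right of the magnifier and may change places
Things that resemble listed ones, but are neither listed nor needed, are in the scene too. What is shaped like the stand but green is not meant. Leave any purple look-alike of the lens alone.

How it is judged:
By the outcome, as a careful person would: the job done as asked, in the order asked, and still so for the second after the job is handed in, with the robot touching nothing.
It also fails if it takes over 58 s, if anything falls off the work surface, if the arm or the gripper's body presses on something with over 40 N, if the wrist force passes 120 N, or if a joint passes its speed limit or range.

### The arm

A 6-joint arm with a two-finger parallel gripper is mounted at the origin on the work surface. World frame = base frame: x ahead of the robot, y to its left, z up, the work surface at z = 0. Lengths are in mm, angles in rad, forces in N, time in s.
With the tool pointing down it reaches from about 350 to 975 mm from the base axis. Payload 7.1 kg.
Tool frame: the origin (TCP) lies at the very end of the fingers, on their centre line; the grasp point (between the pads) lies ctrl.hold_point_z behind it (ctrl.hold_point_z is the distance from the TCP to the grasp point, in mm); z points along the fingers, y is the line along which they close (so a half turn about z gives the same grasp; the last joint's range is limited). The gripper opens to 88 mm and grips with 3 to 60 N. Pads are 20 mm wide; open, the fingers measure 115 mm over their backs; the gripper's body (75 mm by 178 mm) begins 61 mm behind the grasp point.
Start: joints at [-1.363, 0.423, 1.63, -0, 1.089, -0.019], TCP at [140.557, -608.973, 222.675] pointing down, gripper open.
Joint ranges: [-3, 3], [-0.9, 2.11], [0.09, 2.58], [-1.31, 4.45], [0.11, 2.69], [-2.54, 2.54]. Speed limits (rad/s): [2.39, 2.39, 3.01, 3.14, 3.14, 3.14].

### API

Orientations are given as a rotation vector (axis times angle).
In Python, from workcell import ctrl gives the robot as it stands. The module is installed in compiled form; this text tells all that it offers.
- The arm moves only by the shell command python3 -m creep 'ROWS'. ROWS is JSON, a list of rows, each an object with "translation": the shift along the tool's x, y, z in mm, a list of three; "angular": the turn, a rotation vector about the tool's x, y, z in rad, a list of three; "jaw": the opening, from 0 (shut) to 1 (fully open). A call has exactly 8 rows; each row is the pose to reach, as a shift and turn from the pose commanded when the call began, along the tool's axes at that moment; what a row does not reach only later rows make up. A row lasts 1/8 s, in which the tool goes at most 62.5 mm and 10.7 degrees, less where a joint would pass 70% of its speed; a pose out of reach is approached as far as the arm can. A call with a gripper value outside its range is refused whole. The fingers move at their own pace and stop on an object; the grip force is fixed at half the most. Time passes only in rows, so rows that repeat a pose let the fingers close, or fill a call up. It gives the time, the measured TCP pose, the force, the opening and the grip force at its end, in the units of the state.
- ctrl.get_obs(): the state, without advancing time (a new reading comes with each control period).
- ctrl.get_image(name): name is "scene" or "side" or "wrist"; returns the picture (400x640x3 uint8, red, green, blue); there is no depth.
- ctrl.camera_info(name): a dict with "camera_matrix" (3x3 intrinsics, pixels), "distortion" ([k1, k2, p1, p2, k3] as OpenCV has them; the pictures are not rectified), "world_from_camera" (4x4, takes a point from camera to world coordinates). Camera axes: x right, y up, looking along -z (the intrinsics and any distortion apply to the point x, -y, -z); pixel columns grow to the right and rows downward; lengths in mm; the calibration is good to about 2 mm. A picture is of the moment at which its call begins: read the wrist's pose just before it. camera_info takes no time and is no camera call; for the wrist camera it gives the pose at the moment of the call.
- ctrl.close_job(): hands the job in; it is judged then, once.
Trained networks look in the newest picture that a camera, given by its name, has taken for a name from the list of things; names that differ only in an ending like _2 or _b are one class to them, and where a whole thing is asked for, a point or a joint stands for the part that bears it (a point fixed in the world has none). Each returns a list of dicts, best first, with "score" (0 to 1); they miss things now and then, are a little off and sometimes report something else, mostly with a low value. They report only what shows in the picture. A call takes as long as a camera call. They do not tell look-alikes from the thing itself.
- ctrl.look_for(camera, label): "rect" ([left, top, right, bottom] in pixels, round what is visible of it).
The state is a dict: "t": time; "qpos": joint angles; "qvel": joint speeds; "joint_torque": joint torques, N m; "ee_pos": TCP position; "orientation": TCP orientation; "ft_force": force on the tool from outside, world axes, zero at the start; "moment": the same for the moment, N m; "width": finger opening in mm; "grasp_force": force on a finger pad.
Only numpy, scipy, OpenCV 4.12 (cv2) and the standard library are available. Lean on these libraries where they do the work, as an engineer would, in place of code of your own. Each camera call takes 0.05 s, during which the arm holds its last target. There are 200 camera calls.

## Working session

There is one attempt and no reset: what is moved stays moved. The work goes in short steps, Python scripts to look and compute and a shell command to move; the robot and the scene stay as the last step left them, time stands still between calls to the robot, and variables do not carry over. Pictures are saved under pics/ and viewed, at most 10 in all, crops included, and the job is handed in when it is done.

```bash
mkdir -p pics; cat > h.py <<'E'
import numpy as np, cv2
from scipy.spatial.transform import Rotation as R
from workcell import ctrl
def ray(cam,uv,info=None):
    i=info or ctrl.camera_info(cam); K=np.array(i["camera_matrix"],float); d=np.array(i["distortion"],float); T=np.array(i["world_from_camera"],float)
    p=cv2.undistortPoints(np.array([[uv]],float),K,d)[0,0]
    v=T[:3,:3]@np.array([p[0],-p[1],-1.]); return T[:3,3],v
def onz(cam,uv,z,info=None):
    o,v=ray(cam,uv,info); return o+v*(z-o[2])/v[2]
def proj(cam,P,info=None):
    i=info or ctrl.camera_info(cam); K=np.array(i["camera_matrix"],float); d=np.array(i["distortion"],float); T=np.array(i["world_from_camera"],float)
    c=(np.atleast_2d(P)-T[:3,3])@T[:3,:3]; c=c*[1,-1,-1]
    return cv2.projectPoints(c,np.zeros(3),np.zeros(3),K,d)[0][:,0]
def save(cam,n):
    im=ctrl.get_image(cam); cv2.imwrite(f"pics/{n}.png",cv2.cvtColor(np.array(im),cv2.COLOR_RGB2BGR)); return im
E
python3 - <<'E'
from h import *
a=save("scene","a"); b=save("side","b")
cv2.imwrite("pics/w0.png",np.array(ctrl.get_image("wrist"))[:,:,::-1])
for c in ("scene","side"):
    print(c,np.round(np.array(ctrl.camera_info(c)["world_from_camera"])[:3,3]))
    for l in ("lens","stand","claw_l","clip","lens_tray"):
        print(l,[(np.round(x["rect"]).tolist(),round(x["score"],2)) for x in ctrl.look_for(c,l)][:4])
o=ctrl.get_obs();print(o["t"],o["ee_pos"],o["orientation"],o["width"],ctrl.hold_point_z)
i=ctrl.camera_info("wrist"); T=np.array(i["world_from_camera"]); Rt=R.from_rotvec(o["orientation"]).as_matrix()
print(np.round(Rt.T@(T[:3,3]-o["ee_pos"]),1),np.round(Rt.T@T[:3,:3],2)); print(np.round(Rt,2))
E
```

```text
scene [1115.  262.  742.]
lens [([208.0, 200.0, 234.0, 222.0], 0.94), ([223.0, 170.0, 241.0, 187.0], 0.62)]
stand [([427.0, 153.0, 491.0, 226.0], 0.96), ([296.0, 233.0, 357.0, 315.0], 0.82)]
claw_l [([426.0, 154.0, 489.0, 227.0], 0.73), ([292.0, 234.0, 361.0, 315.0], 0.65), ([187.0, 193.0, 249.0, 243.0], 0.49)]
clip []
lens_tray [([186.0, 197.0, 249.0, 242.0], 0.73)]
side [ 266.  906. 1040.]
lens [([321.0, 152.0, 337.0, 167.0], 0.77), ([365.0, 147.0, 377.0, 160.0], 0.52)]
stand [([359.0, 282.0, 448.0, 358.0], 0.84), ([241.0, 180.0, 316.0, 253.0], 0.6)]
claw_l [([239.0, 183.0, 312.0, 249.0], 0.98), ([361.0, 280.0, 447.0, 356.0], 0.68)]
clip [([275.0, 276.0, 294.0, 290.0], 0.36)]
lens_tray [([296.0, 146.0, 346.0, 176.0], 0.67), ([238.0, 179.0, 314.0, 251.0], 0.61)]
0.65 [ 140.56265315 -608.9699731   222.67951069] [3.12140889e+00 3.55434377e-01 2.17663885e-05] 88.07452106954618 18.700000000000003
[ 7.330e+01 -1.000e-01 -1.621e+02] [[-0.    0.96  0.27]
 [ 1.    0.   -0.  ]
 [-0.    0.27 -0.96]]
[[ 0.97  0.22  0.  ]
 [ 0.22 -0.97 -0.  ]
 [ 0.    0.   -1.  ]]
```

View pics/a.png

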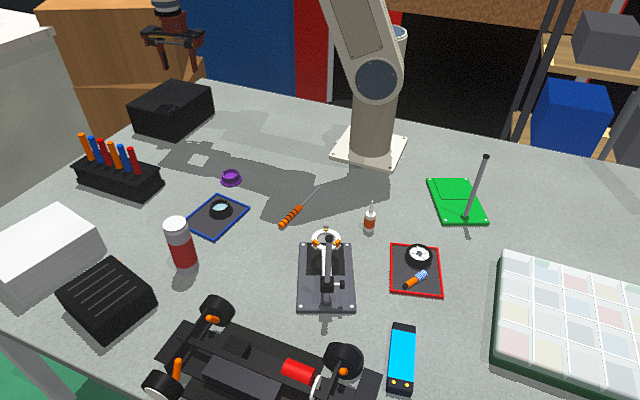

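View pics/b.png

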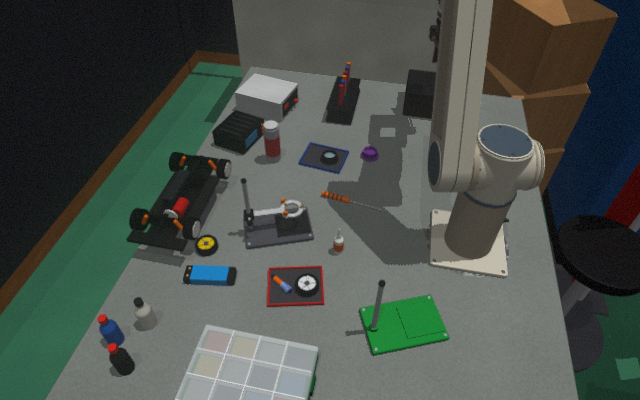

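The black lens is in the blue tray (scene 220,211; side 329,159). The purple ring (scene 231,178) is a look-alike, and so is the green stand (457,200). The grey stand with the ring (scene 326,270) is the one meant. I'll confirm with one enlarged crop.

```bash
python3 - <<'E'
from h import *
a=cv2.imread("pics/a.png");b=cv2.imread("pics/b.png")
m=np.hstack([cv2.resize(a[160:320,180:370],None,fx=2.1,fy=3,interpolation=2),cv2.resize(b[140:260,230:350],(400,480),interpolation=2)])
cv2.imwrite("pics/m.png",m);print(m.shape)
print("lens",onz("scene",(220,210),15),onz("side",(329,158.5),15))
E
```

```text
(480, 799, 3)
lens [ 475.62949807 -279.18384032   15.        ] [ 469.28177676 -271.57105051   15.        ]
```

View pics/m.png

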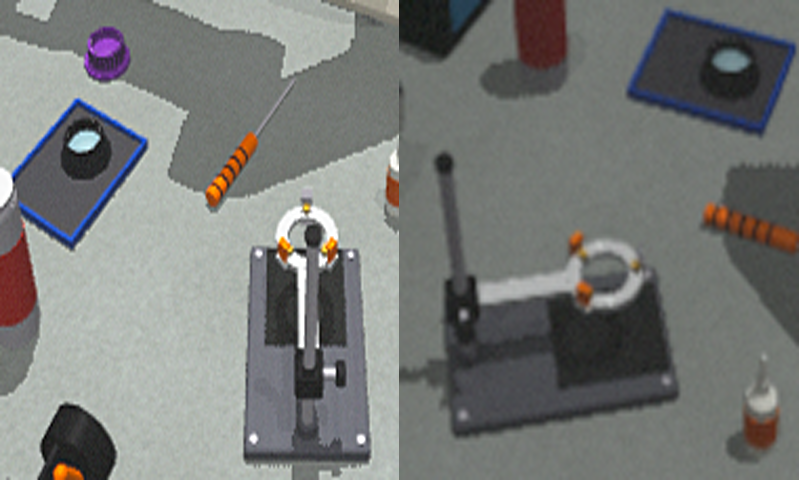

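The left crop shows the black lens with clear glass in the blue tray at (85,150). The purple one lies outside the tray at (105,55). The grey stand's ring is at (308,238), with its orange claws on the column side and the clip facing the robot.

```bash
python3 - <<'E'
from h import *
s=lambda u,v:(180+u/2.1,160+v/3)
d=lambda u,v:(230+(u-399)/3.3333,140+v/3.3333)
def tri(a,b):
    o1,v1=ray("scene",a);o2,v2=ray("side",b)
    t=np.linalg.lstsq(np.c_[v1,-v2],o2-o1,rcond=None)[0]; p,q=o1+v1*t[0],o2+v2*t[1]; return (p+q)/2,np.linalg.norm(p-q)
print("ring",tri(s(308,238),d(608,273)))
print("coltop",tri(s(314,231),d(445,160)))
for p in [(258,254),(352,254),(361,439),(253,439)]: print("scr S",onz("scene",s(*p),14))
for p in [(667,381),(462,415)]: print("scr D",onz("side",d(*p),14))
print("clawtop L/R",tri(s(284,245),d(576,240)),tri(s(331,248),d(583,293)))
print("tray corners",[np.round(onz("scene",s(*p),10)) for p in [(78,100),(148,143),(72,246),(10,178)]])
o=ctrl.get_obs();Rt=R.from_rotvec(o["orientation"]).as_matrix();print(Rt.T@(np.array([473,-275,120])-o["ee_pos"]))
E
```

```text
ring (array([508.96049054,  53.76879807,  51.36241462]), np.float64(29.964001503552293))
coltop (array([630.77663392,  98.90967566, 201.71342993]), np.float64(17.2737082328462))
scr S [503.20509687 -20.27378469  14.        ]
scr S [459.35378489  82.68318648  14.        ]
scr S [626.29976409 150.4605331   14.        ]
scr S [669.24454645  48.28325311  14.        ]
scr D [441.98832012 149.01885405  14.        ]
scr D [602.14147375 219.84053745  14.        ]
clawtop L/R (array([541.98178027,  37.70241193,  69.41512456]), np.float64(29.125588721741906)) (array([520.91690534,  87.05967297,  62.55123316]), np.float64(35.14043665919757))
tray corners [array([ 414., -330.,   10.]), array([ 430., -211.,   10.]), array([ 579., -230.,   10.]), array([ 539., -348.,   10.])]
[ 399.01008536 -250.68143203  102.68099068]
```

```bash
python3 - <<'E'
from h import *
s=lambda u,v:(180+u/2.1,160+v/3)
d=lambda u,v:(230+(u-399)/3.3333,140+v/4)
def tri(a,b):
    o1,v1=ray("scene",a);o2,v2=ray("side",b)
    t=np.linalg.lstsq(np.c_[v1,-v2],o2-o1,rcond=None)[0]; p,q=o1+v1*t[0],o2+v2*t[1]; return (p+q)/2,np.linalg.norm(p-q)
print("ring",tri(s(308,238),d(608,273)))
print("coltop",tri(s(314,231),d(445,160)))
for p in [(258,254),(352,254),(361,439),(253,439)]: print("scr S",onz("scene",s(*p),14))
for p in [(667,381),(462,415)]: print("scr D",onz("side",d(*p),14))
print("clawtop L/R",tri(s(284,245),d(576,240)),tri(s(331,248),d(583,293)))
E
```

```text
ring (array([518.82228873,  46.4252024 ,  78.66068932]), np.float64(4.575540018280793))
coltop (array([635.50441018,  94.78323267, 215.62604619]), np.float64(1.1369174482179356))
scr S [503.20509687 -20.27378469  14.        ]
scr S [459.35378489  82.68318648  14.        ]
scr S [626.29976409 150.4605331   14.        ]
scr S [669.24454645  48.28325311  14.        ]
scr D [457.31018627  80.46635369  14.        ]
scr D [625.06124193 149.40297454  14.        ]
clawtop L/R (array([550.23807819,  31.66671944,  93.50427691]), np.float64(1.4706618053461102)) (array([531.37606719,  78.55515338,  90.90084094]), np.float64(0.7645010377015676))
```

```bash
python3 -m creep '[{"translation":[60,-38,0],"angular":[0,0,0],"jaw":1},{"translation":[115,-73,5],"angular":[0,0,0],"jaw":1},{"translation":[170,-108,10],"angular":[0,0,0],"jaw":1},{"translation":[228,-143,15],"angular":[0,0,0],"jaw":1},{"translation":[285,-180,20],"angular":[0,0,0],"jaw":1},{"translation":[345,-216,25],"angular":[0,0,0],"jaw":1},{"translation":[399,-251,30],"angular":[0,0,0],"jaw":1},{"translation":[399,-251,30],"angular":[0,0,0],"jaw":1}]'
python3 - <<'E'
from h import *
i=ctrl.camera_info("wrist");o=ctrl.get_obs()
save("wrist","w1")
for x in ctrl.look_for("wrist","lens"): 
    r=x["rect"];c=((r[0]+r[2])/2,(r[1]+r[3])/2);print(np.round(r),x["score"],onz("wrist",c,15,i))
print(o["t"],o["ee_pos"],o["orientation"],o["qpos"])
print("can",onz("scene",(183,265),0),"purple",onz("scene",(231,184),0))
E
```

```text
t: 1.65
ee_pos: [474.6, -272.5, 192.6]
orientation: [3.121, 0.359, 0.001]
ft_force: [0.2, -0.1, -0.4]
width: 87.6
grasp_force: 0.0
[316. 271. 366. 296.] 0.96 [ 353.03871767 -327.16215551   15.        ]
[304. 161. 357. 216.] 0.83 [ 474.54555047 -283.99226578   15.        ]
1.65 [ 474.64257    -272.49181667  192.64867386] [3.12101462e+00 3.58831176e-01 5.95779163e-04] [-5.43024882e-01  3.48299283e-01  1.82709994e+00  2.64652046e-04
  9.65882343e-01  7.98680998e-01]
can [ 664.16079282 -262.87516537    0.        ] purple [ 350.72394869 -324.36103583    0.        ]
```

View pics/w1.png

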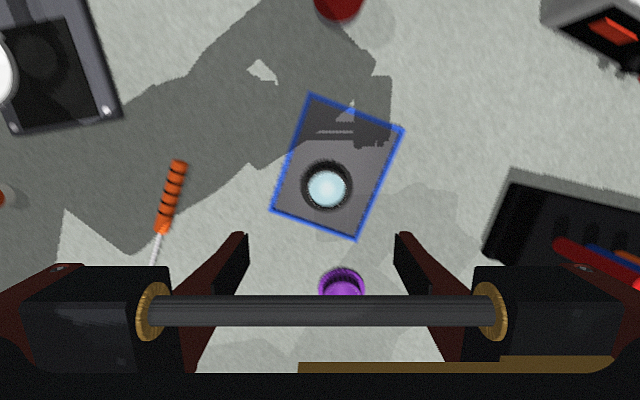

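Wrist view: the lens in the blue tray is at (327,187). The purple look-alike is at (342,283), between the fingers, and will be left alone. I'll refine the centre from the glass disc.

```bash
python3 - <<'E'
from h import *
im=cv2.imread("pics/w1.png").astype(int)[150:225,295:365]
i=ctrl.camera_info("wrist")
def cen(m):
    n,l,s,c=cv2.connectedComponentsWithStats(m.astype(np.uint8)); k=1+np.argmax(s[1:,4]); return c[k]+[295,150],s[k]
g=cen((im.mean(2)>130)&(np.hypot(np.arange(70)[None]-32,np.arange(75)[:,None]-37)<24)); b=cen(im.mean(2)<62)
print(g,b); print(onz("wrist",g[0],28,i))
u=(b[1][0]+b[1][2]/2+295,b[1][1]+b[1][3]/2+150);print(u,onz("wrist",u,13,i))
o=ctrl.get_obs();Rt=R.from_rotvec(o["orientation"]).as_matrix();print(np.round(Rt,3))
for p in (onz("wrist",g[0],28,i),onz("wrist",u,13,i)): print(Rt.T@(p-o["ee_pos"]))
E
```

```text
(array([326.42126379, 188.13741224]), array([ 13,  21,  38,  35, 997], dtype=int32)) (array([325.67191283, 180.60169492]), array([  6,  10,  51,  51, 826], dtype=int32))
[ 476.78190391 -278.08076048   28.        ]
(np.float64(326.5), np.float64(185.5)) [ 476.76867095 -278.45382637   13.        ]
[[ 0.973  0.229  0.   ]
 [ 0.229 -0.973  0.   ]
 [ 0.001 -0.    -1.   ]]
[  0.39632976   6.03194469 164.52494971]
[  0.2901097    6.39468326 179.52483276]
```

```bash
python3 -m creep '[{"translation":[0.4,6.2,40],"angular":[0,0,0],"jaw":1},{"translation":[0.4,6.2,80],"angular":[0,0,0],"jaw":1},{"translation":[0.4,6.2,120],"angular":[0,0,0],"jaw":1},{"translation":[0.4,6.2,150],"angular":[0,0,0],"jaw":1},{"translation":[0.4,6.2,165],"angular":[0,0,0],"jaw":1},{"translation":[0.4,6.2,172],"angular":[0,0,0],"jaw":1},{"translation":[0.4,6.2,177],"angular":[0,0,0],"jaw":1},{"translation":[0.4,6.2,178.5],"angular":[0,0,0],"jaw":1}]'
python3 -c "
from h import *
o=ctrl.get_obs();print(o['ee_pos'],o['ft_force'])"
```

```text
t: 2.75
ee_pos: [475.1, -281.0, 14.7]
orientation: [3.121, 0.355, 0.001]
ft_force: [0.7, -0.6, 0.4]
width: 87.9
grasp_force: 0.0
[ 475.09640905 -280.95287407   14.7203744 ] [ 0.72736205 -0.56135497  0.39305382]
```

```bash
python3 -m creep '[{"translation":[1.2,-1.1,0.5],"angular":[0,0,0],"jaw":1},{"translation":[2.2,-2.2,0.8],"angular":[0,0,0],"jaw":1},{"translation":[2.2,-2.2,0.8],"angular":[0,0,0],"jaw":0.45},{"translation":[2.2,-2.2,0.8],"angular":[0,0,0],"jaw":0.45},{"translation":[2.2,-2.2,0.8],"angular":[0,0,0],"jaw":0.45},{"translation":[2.2,-2.2,0.8],"angular":[0,0,0],"jaw":0.45},{"translation":[2.2,-2.2,0.8],"angular":[0,0,0],"jaw":0.45},{"translation":[2.2,-2.2,0.8],"angular":[0,0,0],"jaw":0.45}]'

```

```text
t: 3.75
ee_pos: [476.4, -278.1, 13.4]
orientation: [3.121, 0.355, 0.0]
ft_force: [-0.1, -1.2, -0.3]
width: 50.5
grasp_force: 30.0
```

```bash
python3 -m creep '[{"translation":[0,0,-30],"angular":[0,0,0],"jaw":0.45},{"translation":[0,0,-80],"angular":[0,0,-0.18],"jaw":0.45},{"translation":[16,-45,-115],"angular":[0,0,-0.36],"jaw":0.45},{"translation":[34,-100,-140],"angular":[0,0,-0.54],"jaw":0.45},{"translation":[53,-154,-160],"angular":[0,0,-0.72],"jaw":0.45},{"translation":[72,-208,-175],"angular":[0,0,-0.9],"jaw":0.45},{"translation":[90,-260,-185],"angular":[0,0,-1.08],"jaw":0.45},{"translation":[106,-305,-187],"angular":[0,0,-1.26],"jaw":0.45}]'
python3 -m creep '[{"translation":[0,0,0],"angular":[0,0,-0.18],"jaw":0.45},{"translation":[0,0,0],"angular":[0,0,-0.36],"jaw":0.45},{"translation":[0,0,0],"angular":[0,0,-0.54],"jaw":0.45},{"translation":[0,0,0],"angular":[0,0,-0.72],"jaw":0.45},{"translation":[0,0,0],"angular":[0,0,-0.9],"jaw":0.45},{"translation":[0,0,0],"angular":[0,0,-1.08],"jaw":0.45},{"translation":[0,0,0],"angular":[0,0,-1.26],"jaw":0.45},{"translation":[0,0,0],"angular":[0,0,-1.44],"jaw":0.45}]'
python3 - <<'E'
from h import *
o=ctrl.get_obs();Rt=R.from_rotvec(o["orientation"]).as_matrix();print(o["ee_pos"],np.degrees(np.arctan2(Rt[1,0],Rt[0,0])),o["qpos"],o["width"])
E
```

```text
t: 4.75
ee_pos: [511.1, 45.1, 201.1]
orientation: [2.305, 2.133, 0.001]
ft_force: [1.3, -0.9, -0.9]
width: 50.3
grasp_force: 30.0
t: 5.75
ee_pos: [510.5, 43.1, 200.0]
orientation: [-0.327, -3.123, 0.0]
ft_force: [0.1, -0.1, -0.6]
width: 50.5
grasp_force: 30.0
[510.47526966  43.0506796  200.04492925] 168.0323007294767 [ 6.08541530e-02  2.89096475e-01  1.89492678e+00  1.01100494e-04
  9.58636561e-01 -1.30112467e+00] 50.549490179285684
```

```bash
python3 -m creep '[{"translation":[-14,-20,0],"angular":[0,0,-0.15],"jaw":0.45},{"translation":[-28,-41,0],"angular":[0,0,-0.3],"jaw":0.45},{"translation":[-42,-62,0],"angular":[0,0,-0.45],"jaw":0.45},{"translation":[-42,-62,0],"angular":[0,0,-0.598],"jaw":0.45},{"translation":[-42,-62,0],"angular":[0,0,-0.598],"jaw":0.45},{"translation":[-42,-62,0],"angular":[0,0,-0.598],"jaw":0.45},{"translation":[-42,-62,0],"angular":[0,0,-0.598],"jaw":0.45},{"translation":[-42,-62,0],"angular":[0,0,-0.598],"jaw":0.45}]'
python3 - <<'E'
from h import *
i=ctrl.camera_info("wrist"); save("wrist","w2")
for l in ("claw_l","clip","stand"): print(l,[(np.round(x["rect"]).tolist(),round(x["score"],2)) for x in ctrl.look_for("wrist",l)])
import pickle;pickle.dump(i,open("w2.pkl","wb"))
y=np.radians(22.3);S=np.array([[np.cos(y),-np.sin(y)],[np.sin(y),np.cos(y)]])
for n,r,a,z in [("claw+",32,50,95),("claw-",32,-50,95),("clip",31,180,95),("seat",0,0,85),("col",125,0,217)]:
    p=np.r_[S@[r*np.cos(np.radians(a)),r*np.sin(np.radians(a))]+[519.8,47.2],z];print(n,np.round(proj("wrist",p,i)))
E
```

```text
t: 6.75
ee_pos: [538.8, -26.3, 200.4]
orientation: [0.598, -3.084, -0.0]
ft_force: [-1.0, -0.1, -1.1]
width: 50.7
grasp_force: 30.0
claw_l [([330.0, 152.0, 438.0, 295.0], 0.6)]
clip [([539.0, 162.0, 605.0, 217.0], 0.73), ([390.0, 177.0, 408.0, 186.0], 0.45)]
stand [([327.0, 148.0, 436.0, 294.0], 0.84), ([381.0, 345.0, 396.0, 363.0], 0.32)]
claw+ [[422. 232.]]
claw- [[373. 232.]]
clip [[401. 181.]]
seat [[396. 209.]]
col [[434. 443.]]
```

View pics/w2.png

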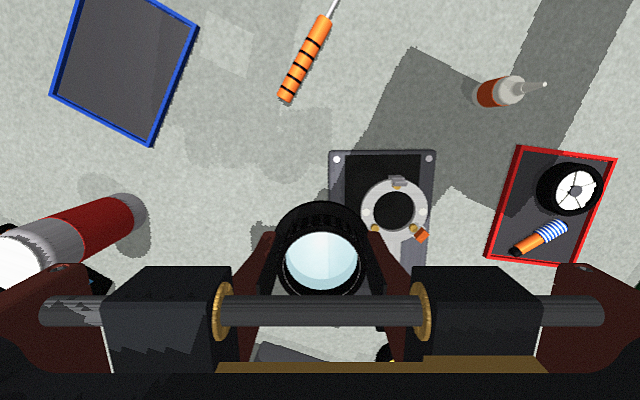

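Wrist view: the lens is held upright at (322,255). The seat ring is centred near (394,207), the clip is at (399,181), and the base screws are at (336,160) and (428,159). I'll enlarge the ring for a finer fix.

```bash
python3 -c "
import cv2
a=cv2.imread('pics/w2.png')[140:260,325:445];cv2.imwrite('pics/w2c.png',cv2.resize(a,(600,600),interpolation=2))"
```

```text
(no output)
```

View pics/w2c.png

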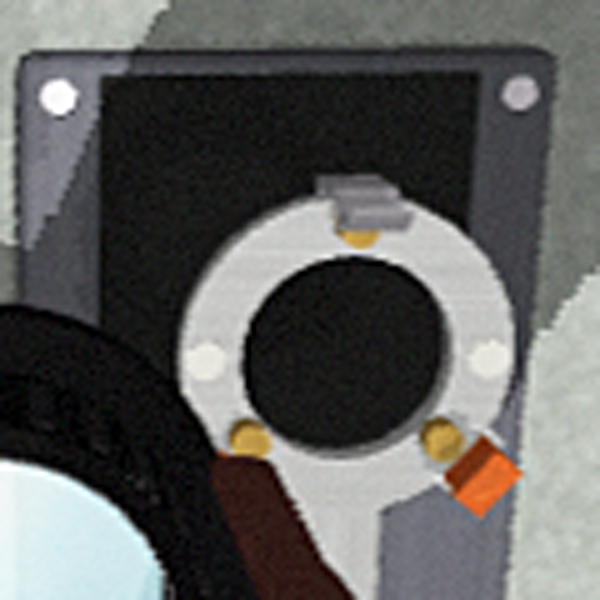

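```bash
python3 - <<'E'
from h import *
import pickle
from scipy.optimize import least_squares
i=pickle.load(open("w2.pkl","rb")); q=lambda u,v:np.array([325+u/5,140+v/5])
a=onz("wrist",q(58,97),14,i);b=onz("wrist",q(520,91),14,i);print("screws",a,b);d=(b-a)
print("yaw from screws",np.degrees(np.arctan2(-d[0],d[1])), "mid",(a+b)/2)
th=np.radians([50,-50])
pads=np.array([[25.5*np.cos(t),25.5*np.sin(t),0] for t in th])
obs=np.array([q(442,440),q(250,439)])
ang=np.radians(np.arange(0,360,2)); ring=np.c_[33.5*np.cos(ang),33.5*np.sin(ang),-5+0*ang]
def tf(p,L): 
    c,s=np.cos(p[3]),np.sin(p[3]); return L@np.array([[c,s,0],[-s,c,0],[0,0,1]])+[p[0],p[1],p[2]]
def f(p,yawfix=np.radians(22.3)):
    r=(proj("wrist",tf(p,pads),i)-obs).ravel()
    R_=proj("wrist",tf(p,ring),i)
    e=[R_[:,0].min()-q(178,0)[0],R_[:,0].max()-q(516,0)[0],R_[:,1].min()-q(0,190)[1]]
    return np.r_[r,e,(p[3]-yawfix)*30]
for z0 in (85,120):
    s=least_squares(f,[519.8,47.2,z0,np.radians(22.3)]);print(s.x,np.degrees(s.x[3]),np.round(s.fun,2))
o=ctrl.get_obs();print(o["ee_pos"],o["ft_force"])
E
```

```text
screws [503.07195714 -20.48527632  14.        ] [460.54966985  81.35723962  14.        ]
yaw from screws 22.661991214420922 mid [481.8108135   30.43598165  14.        ]
[5.22314286e+02 4.62981783e+01 8.92430031e+01 3.81331948e-01] 21.848711235439144 [ 0.42 -0.01 -0.21  0.14  0.18 -0.39 -0.13 -0.24]
[5.22314286e+02 4.62981782e+01 8.92430034e+01 3.81331948e-01] 21.848711233135045 [ 0.42 -0.01 -0.21  0.14  0.18 -0.39 -0.13 -0.24]
[538.84260237 -26.43988391 200.39062705] [ 0.64286245  0.28220712 -1.33902952]
```

```bash
cat >> h.py <<'E'
SX,SY,YAW=521.0,46.8,np.radians(22.3)
Sm=np.array([[np.cos(YAW),-np.sin(YAW),0],[np.sin(YAW),np.cos(YAW),0],[0,0,1]])
def tool(th):
    c,s=np.cos(th),np.sin(th); return Sm@np.array([[-c,0,-s],[0,1,0],[s,0,-c]])
def go(sx,sy,z,deg,off=(-0.5,0,-8.4)):
    """shift/turn to bring lens origin (stand xy, world z) with tilt deg; off = TCP in lens-tool axes"""
    o=ctrl.get_obs();Rc=R.from_rotvec(o["orientation"]).as_matrix();Rt=tool(np.radians(deg))
    P=Sm@np.array([sx,sy,0])+[SX,SY,z]+Rt@np.array(off)
    print("shift",np.round(Rc.T@(P-o["ee_pos"]),1),"rot",np.round(R.from_matrix(Rc.T@Rt).as_rotvec(),3))
def st():
    o=ctrl.get_obs();Rc=R.from_rotvec(o["orientation"]).as_matrix()
    P=o["ee_pos"]-Rc@np.array([-0.5,0,-8.4]); L=Sm.T@(P-[SX,SY,0]); u=Sm.T@-Rc[:,2]
    print("t",round(o["t"],2),"lens stand",np.round(L,1),"tilt",np.round(np.degrees(np.arctan2(u[0],u[2])),2),"roll",np.round(np.degrees(u[1]),2),"F stand",np.round(Sm.T@np.array(o["ft_force"]),1),"M",np.round(o["moment"],2),"w",round(o["width"],1))
E
python3 -c "
from h import *
st();go(-7,0,140,17);go(-7,0,125,17);go(-7,0,112,17)"
```

```text
t 6.95 lens stand [-11.8 -74.5 192. ] tilt 0.0 roll -0.0 F stand [ 0.7  0.  -1.3] M [ 0.06 -0.09  0.02] w 51.0
shift [-6.8 74.6 52.5] rot [ 0.001  0.297 -0.006]
shift [-6.8 74.6 67.5] rot [ 0.001  0.297 -0.006]
shift [-6.8 74.6 80.5] rot [ 0.001  0.297 -0.006]
```

```bash
python3 -m creep '[{"translation":[-3,30,5],"angular":[0,0.08,0],"jaw":0.45},{"translation":[-7,60,15],"angular":[0,0.16,-0.003],"jaw":0.45},{"translation":[-7,74.5,30],"angular":[0,0.24,-0.006],"jaw":0.45},{"translation":[-7,74.5,48],"angular":[0,0.297,-0.006],"jaw":0.45},{"translation":[-7,74.5,60],"angular":[0,0.297,-0.006],"jaw":0.45},{"translation":[-7,74.5,70],"angular":[0,0.297,-0.006],"jaw":0.45},{"translation":[-7,74.5,76],"angular":[0,0.297,-0.006],"jaw":0.45},{"translation":[-7,74.5,78],"angular":[0,0.297,-0.006],"jaw":0.45}]'
python3 -c "
from h import *
st();save('side','b2');save('scene','a2')
a=cv2.imread('pics/b2.png')[160:260,230:340];b=cv2.imread('pics/a2.png')[190:290,280:380]
cv2.imwrite('pics/m2.png',np.hstack([cv2.resize(a,(440,400),interpolation=2),cv2.resize(b,(360,400),interpolation=2)]))
go(-7,0,108,17)"
```

```text
t: 7.95
ee_pos: [517.4, 44.9, 122.5]
orientation: [0.55, -2.796, 0.081]
ft_force: [0.2, 0.3, -0.8]
width: 50.5
grasp_force: 30.0
t 7.95 lens stand [ -7.   -0.4 114.6] tilt 16.99 roll -0.06 F stand [ 0.3  0.2 -0.8] M [ 0.13 -0.31  0.01] w 50.5
shift [-1.8  0.3  6.5] rot [ 0.001  0.    -0.   ]
```

View pics/m2.png

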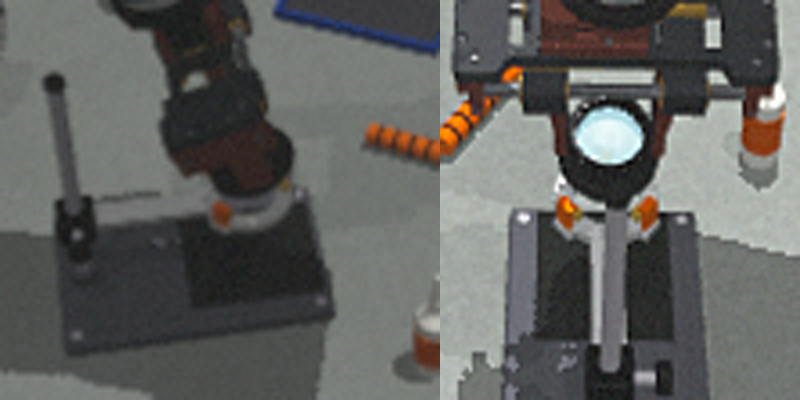

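Both views show the tilted lens centred above the seat, with its low edge just above the claws. I'll feel down from here.

```bash
python3 -m creep '[{"translation":[-0.3,0.4,1],"angular":[0,0,0],"jaw":0.45},{"translation":[-0.6,0.4,2],"angular":[0,0,0],"jaw":0.45},{"translation":[-0.9,0.4,3],"angular":[0,0,0],"jaw":0.45},{"translation":[-1.2,0.4,4],"angular":[0,0,0],"jaw":0.45},{"translation":[-1.5,0.4,5],"angular":[0,0,0],"jaw":0.45},{"translation":[-1.8,0.4,6],"angular":[0,0,0],"jaw":0.45},{"translation":[-2.1,0.4,7],"angular":[0,0,0],"jaw":0.45},{"translation":[-2.1,0.4,7],"angular":[0,0,0],"jaw":0.45}]'
python3 -c "
from h import *
st()"
python3 -m creep '[{"translation":[-0.15,0,0.5],"angular":[0,0,0],"jaw":0.45},{"translation":[-0.3,0,1],"angular":[0,0,0],"jaw":0.45},{"translation":[-0.45,0,1.5],"angular":[0,0,0],"jaw":0.45},{"translation":[-0.6,0,2],"angular":[0,0,0],"jaw":0.45},{"translation":[-0.75,0,2.5],"angular":[0,0,0],"jaw":0.45},{"translation":[-0.9,0,3],"angular":[0,0,0],"jaw":0.45},{"translation":[-0.9,0,3],"angular":[0,0,0],"jaw":0.45},{"translation":[-0.9,0,3],"angular":[0,0,0],"jaw":0.45}]'
python3 -c "
from h import *
st()"
```

```text
t: 9.05
ee_pos: [517.2, 45.6, 115.0]
orientation: [0.551, -2.795, 0.081]
ft_force: [0.4, 0.2, -1.7]
width: 50.5
grasp_force: 30.0
t 9.05 lens stand [ -6.9   0.3 107.1] tilt 17.03 roll -0.06 F stand [ 0.4  0.  -1.7] M [ 0.09 -0.35  0.05] w 50.5
t: 10.05
ee_pos: [517.3, 45.5, 112.0]
orientation: [0.551, -2.795, 0.081]
ft_force: [0.2, 0.0, -1.4]
width: 50.6
grasp_force: 30.0
t 10.05 lens stand [ -6.9   0.2 104.1] tilt 17.02 roll -0.05 F stand [ 0.2 -0.  -1.4] M [ 0.   -0.3   0.04] w 50.6
```

```bash
python3 -m creep '[{"translation":[-0.15,0,0.4],"angular":[0,0,0],"jaw":0.45},{"translation":[-0.25,0,0.8],"angular":[0,0,0],"jaw":0.45},{"translation":[-0.4,0,1.2],"angular":[0,0,0],"jaw":0.45},{"translation":[-0.5,0,1.6],"angular":[0,0,0],"jaw":0.45},{"translation":[-0.6,0,2],"angular":[0,0,0],"jaw":0.45},{"translation":[-0.75,0,2.4],"angular":[0,0,0],"jaw":0.45},{"translation":[-0.75,0,2.4],"angular":[0,0,0],"jaw":0.45},{"translation":[-0.75,0,2.4],"angular":[0,0,0],"jaw":0.45}]'
python3 -c "
from h import *
st()"
```

```text
t: 11.05
ee_pos: [517.2, 45.4, 109.5]
orientation: [0.551, -2.795, 0.082]
ft_force: [-1.4, -6.0, 3.4]
width: 51.0
grasp_force: 30.0
t 11.05 lens stand [-7.000e+00  1.000e-01  1.016e+02] tilt 17.04 roll -0.03 F stand [-3.6 -5.   3.4] M [-0.71  0.11  0.25] w 51.0
```

The side force points away from the left claw, so the flange is touching that lip. I'll lift a little, shift away from it, and try again.

```bash
python3 -m creep '[{"translation":[0.5,0,-1.5],"angular":[0,0,0],"jaw":0.45},{"translation":[1.2,-0.8,-1.3],"angular":[0,0,0],"jaw":0.45},{"translation":[1.2,-1.6,-1.3],"angular":[0,0,0],"jaw":0.45},{"translation":[1.0,-1.6,-0.7],"angular":[0,0,0],"jaw":0.45},{"translation":[0.8,-1.6,-0.1],"angular":[0,0,0],"jaw":0.45},{"translation":[0.7,-1.6,0.4],"angular":[0,0,0],"jaw":0.45},{"translation":[0.6,-1.6,0.6],"angular":[0,0,0],"jaw":0.45},{"translation":[0.6,-1.6,0.6],"angular":[0,0,0],"jaw":0.45}]'
python3 -c "
from h import *
st()"
```

```text
t: 12.05
ee_pos: [517.2, 43.8, 109.0]
orientation: [0.551, -2.795, 0.081]
ft_force: [-0.4, -1.2, -1.3]
width: 50.8
grasp_force: 30.0
t 12.05 lens stand [ -7.6  -1.3 101.1] tilt 17.02 roll -0.05 F stand [-0.8 -1.  -1.3] M [ 0.11 -0.34  0.02] w 50.8
```

```bash
python3 -m creep '[{"translation":[-0.15,-0.3,0.4],"angular":[0,0,0],"jaw":0.45},{"translation":[-0.25,-0.3,0.8],"angular":[0,0,0],"jaw":0.45},{"translation":[-0.4,-0.3,1.2],"angular":[0,0,0],"jaw":0.45},{"translation":[-0.5,-0.3,1.6],"angular":[0,0,0],"jaw":0.45},{"translation":[-0.6,-0.3,2],"angular":[0,0,0],"jaw":0.45},{"translation":[-0.6,-0.3,2],"angular":[0,0,0],"jaw":0.45},{"translation":[-0.6,-0.3,2],"angular":[0,0,0],"jaw":0.45},{"translation":[-0.6,-0.3,2],"angular":[0,0,0],"jaw":0.45}]'
python3 -c "
from h import *
st()"
```

```text
t: 13.05
ee_pos: [517.3, 43.5, 106.9]
orientation: [0.551, -2.795, 0.081]
ft_force: [0.1, 0.4, -0.1]
width: 50.6
grasp_force: 30.0
t 13.05 lens stand [-7.6 -1.6 99.1] tilt 17.02 roll -0.05 F stand [ 0.3  0.4 -0.1] M [ 0.16 -0.35 -0.02] w 50.6
```

```bash
python3 -m creep '[{"translation":[-0.1,0,0.3],"angular":[0,0,0],"jaw":0.45},{"translation":[-0.2,0,0.6],"angular":[0,0,0],"jaw":0.45},{"translation":[-0.3,0,0.9],"angular":[0,0,0],"jaw":0.45},{"translation":[-0.4,0,1.2],"angular":[0,0,0],"jaw":0.45},{"translation":[-0.45,0,1.5],"angular":[0,0,0],"jaw":0.45},{"translation":[-0.45,0,1.5],"angular":[0,0,0],"jaw":0.45},{"translation":[-0.45,0,1.5],"angular":[0,0,0],"jaw":0.45},{"translation":[-0.45,0,1.5],"angular":[0,0,0],"jaw":0.45}]'
python3 -c "
from h import *
st()"
```

```text
t: 14.05
ee_pos: [517.3, 43.5, 105.4]
orientation: [0.551, -2.795, 0.081]
ft_force: [-0.7, -0.0, -1.9]
width: 50.2
grasp_force: 30.0
t 14.05 lens stand [-7.6 -1.6 97.5] tilt 17.01 roll -0.05 F stand [-0.7  0.2 -1.9] M [ 0.12 -0.3   0.06] w 50.2
```

```bash
python3 -m creep '[{"translation":[-0.1,0,0.4],"angular":[0,0,0],"jaw":0.45},{"translation":[-0.25,0,0.8],"angular":[0,0,0],"jaw":0.45},{"translation":[-0.35,0,1.2],"angular":[0,0,0],"jaw":0.45},{"translation":[-0.5,0,1.6],"angular":[0,0,0],"jaw":0.45},{"translation":[-0.6,0,2],"angular":[0,0,0],"jaw":0.45},{"translation":[-0.6,0,2],"angular":[0,0,0],"jaw":0.45},{"translation":[-0.6,0,2],"angular":[0,0,0],"jaw":0.45},{"translation":[-0.6,0,2],"angular":[0,0,0],"jaw":0.45}]'
python3 -c "
from h import *
st()"
```

```text
t: 15.05
ee_pos: [516.9, 43.4, 104.2]
orientation: [0.551, -2.794, 0.081]
ft_force: [-4.3, -1.0, 10.0]
width: 50.3
grasp_force: 30.0
t 15.05 lens stand [-8.1 -1.6 96.3] tilt 17.08 roll -0.05 F stand [-4.4  0.7 10. ] M [-0.2   0.7  -0.04] w 50.3
```

Firm contact near z 96 (origin), which puts the seat at about 88 and agrees with the picture. I'll relieve the load and start sliding along the lens plane.

```bash
python3 -m creep '[{"translation":[0.2,0,-0.6],"angular":[0,0,0],"jaw":0.45},{"translation":[0.2,0,-0.6],"angular":[0,0,0],"jaw":0.45},{"translation":[-0.1,0,-0.6],"angular":[0,0,0],"jaw":0.45},{"translation":[-0.5,0,-0.6],"angular":[0,0,0],"jaw":0.45},{"translation":[-1.0,0,-0.6],"angular":[0,0,0],"jaw":0.45},{"translation":[-1.5,0,-0.6],"angular":[0,0,0],"jaw":0.45},{"translation":[-1.5,0,-0.6],"angular":[0,0,0],"jaw":0.45},{"translation":[-1.5,0,-0.6],"angular":[0,0,0],"jaw":0.45}]'
python3 -c "
from h import *
st()"
```

```text
t: 16.05
ee_pos: [517.9, 43.8, 104.2]
orientation: [0.55, -2.793, 0.081]
ft_force: [-4.4, -2.1, 9.3]
width: 50.6
grasp_force: 30.0
t 16.05 lens stand [-7.  -1.6 96.3] tilt 17.14 roll -0.06 F stand [-4.9 -0.3  9.3] M [-0.28  0.85 -0.  ] w 50.6
```

```bash
python3 -m creep '[{"translation":[0.2,0,-0.6],"angular":[0,0,0],"jaw":0.45},{"translation":[0.2,0,-0.6],"angular":[0,0,0],"jaw":0.45},{"translation":[0.2,0,-0.6],"angular":[0,0,0],"jaw":0.45},{"translation":[0.2,0,-0.6],"angular":[0,0,0],"jaw":0.45},{"translation":[0.2,0,-0.6],"angular":[0,0,0],"jaw":0.45},{"translation":[0.2,0,-0.6],"angular":[0,0,0],"jaw":0.45},{"translation":[0.2,0,-0.6],"angular":[0,0,0],"jaw":0.45},{"translation":[0.2,0,-0.6],"angular":[0,0,0],"jaw":0.45}]'
python3 -c "
from h import *
st()"
python3 -m creep '[{"translation":[-0.3,0,0],"angular":[0,0,0],"jaw":0.45},{"translation":[-0.6,0,0],"angular":[0,0,0],"jaw":0.45},{"translation":[-0.9,0,0],"angular":[0,0,0],"jaw":0.45},{"translation":[-1.2,0,0],"angular":[0,0,0],"jaw":0.45},{"translation":[-1.5,0,0],"angular":[0,0,0],"jaw":0.45},{"translation":[-1.8,0,0],"angular":[0,0,0],"jaw":0.45},{"translation":[-2.0,0,0],"angular":[0,0,0],"jaw":0.45},{"translation":[-2.0,0,0],"angular":[0,0,0],"jaw":0.45}]'
python3 -c "
from h import *
st()"
```

```text
t: 17.05
ee_pos: [518.6, 44.1, 104.2]
orientation: [0.551, -2.795, 0.081]
ft_force: [-2.3, -0.8, 5.6]
width: 50.5
grasp_force: 30.0
t 17.05 lens stand [-6.2 -1.6 96.4] tilt 17.04 roll -0.05 F stand [-2.5  0.1  5.6] M [-0.06  0.37 -0.01] w 50.5
t: 18.05
ee_pos: [520.3, 44.7, 103.8]
orientation: [0.551, -2.794, 0.081]
ft_force: [-3.4, -1.3, 6.7]
width: 51.0
grasp_force: 30.0
t 18.05 lens stand [-4.3 -1.6 95.9] tilt 17.06 roll -0.05 F stand [-3.6  0.   6.7] M [-0.14  0.47 -0.07] w 51.0
```

It's sliding freely on the pads with no side force. I'll carry on towards the walls.

```bash
python3 -m creep '[{"translation":[-0.3,0,-0.2],"angular":[0,0,0],"jaw":0.45},{"translation":[-0.7,0,-0.2],"angular":[0,0,0],"jaw":0.45},{"translation":[-1.0,0,-0.2],"angular":[0,0,0],"jaw":0.45},{"translation":[-1.4,0,-0.2],"angular":[0,0,0],"jaw":0.45},{"translation":[-1.8,0,-0.2],"angular":[0,0,0],"jaw":0.45},{"translation":[-2.2,0,-0.2],"angular":[0,0,0],"jaw":0.45},{"translation":[-2.5,0,-0.2],"angular":[0,0,0],"jaw":0.45},{"translation":[-2.5,0,-0.2],"angular":[0,0,0],"jaw":0.45}]'
python3 -c "
from h import *
st()"
```

```text
t: 19.05
ee_pos: [521.9, 45.4, 103.4]
orientation: [0.55, -2.793, 0.082]
ft_force: [-4.6, -2.2, 9.4]
width: 50.6
grasp_force: 30.0
t 19.05 lens stand [-2.7 -1.6 95.5] tilt 17.15 roll -0.06 F stand [-5.1 -0.3  9.4] M [-0.32  0.9  -0.08] w 50.6
```

```bash
python3 -m creep '[{"translation":[0.1,0,-0.5],"angular":[0,0,0],"jaw":0.45},{"translation":[-0.3,0,-0.5],"angular":[0,0,0],"jaw":0.45},{"translation":[-0.7,0,-0.5],"angular":[0,0,0],"jaw":0.45},{"translation":[-1.1,0,-0.5],"angular":[0,0,0],"jaw":0.45},{"translation":[-1.5,0,-0.5],"angular":[0,0,0],"jaw":0.45},{"translation":[-2.0,0,-0.5],"angular":[0,0,0],"jaw":0.45},{"translation":[-2.0,0,-0.5],"angular":[0,0,0],"jaw":0.45},{"translation":[-2.0,0,-0.5],"angular":[0,0,0],"jaw":0.45}]'
python3 -c "
from h import *
st()"
```

```text
t: 20.05
ee_pos: [522.4, 45.8, 103.3]
orientation: [0.55, -2.79, 0.082]
ft_force: [-7.6, -3.7, 11.6]
width: 50.7
grasp_force: 30.0
t 20.05 lens stand [-2.  -1.4 95.5] tilt 17.33 roll -0.08 F stand [-8.4 -0.5 11.6] M [-0.7   1.68 -0.12] w 50.7
```

```bash
python3 -c "
from h import *
save('side','b3');save('scene','a3');save('wrist','w3')
a=cv2.imread('pics/b3.png')[185:245,260:320];b=cv2.imread('pics/a3.png')[205:265,295:355];w=cv2.imread('pics/w3.png')[130:330,220:420]
f=lambda x:cv2.resize(x,(400,300) if x is w else (400,300),interpolation=2)
cv2.imwrite('pics/m3.png',np.vstack([np.hstack([f(a),f(b)]),np.hstack([cv2.resize(w,(300,300)),np.zeros((300,500,3),np.uint8)])]))"
```

```text
(no output)
```

View pics/m3.png

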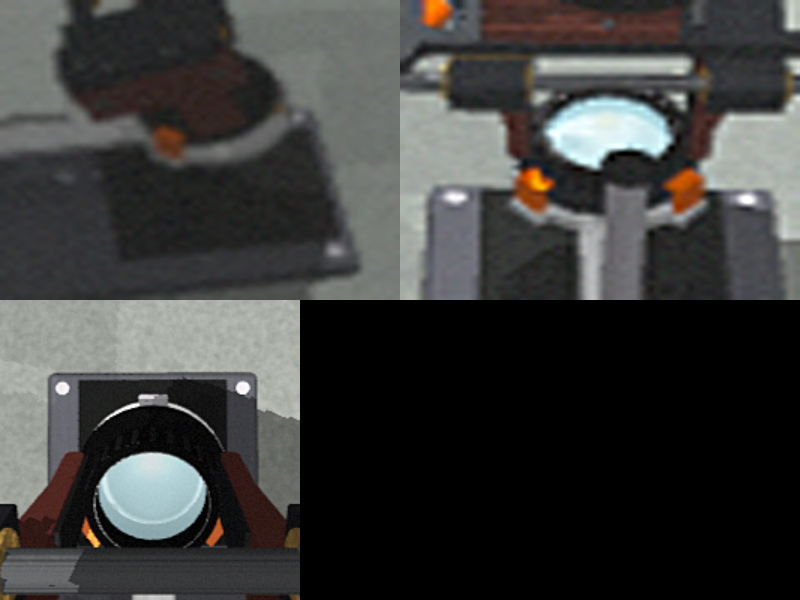

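The wrist crop shows the claws symmetric about the lens at (90,533) and (215,533), with the clip centred behind it at (153,400). The x force suggests both walls are reached. I'll ease the tilt to about 12.5° about the pads and check the forces before letting go.

```bash
python3 -m creep '[{"translation":[0,0,-0.5],"angular":[0,0,0],"jaw":0.45},{"translation":[0.1,0,-0.1],"angular":[0,-0.02,0],"jaw":0.45},{"translation":[0.2,0,0.3],"angular":[0,-0.04,0],"jaw":0.45},{"translation":[0.35,0,0.7],"angular":[0,-0.06,0],"jaw":0.45},{"translation":[0.4,0,1.0],"angular":[0,-0.075,0],"jaw":0.45},{"translation":[0.4,0,1.0],"angular":[0,-0.075,0],"jaw":0.45},{"translation":[0.4,0,1.0],"angular":[0,-0.075,0],"jaw":0.45},{"translation":[0.4,0,1.0],"angular":[0,-0.075,0],"jaw":0.45}]'
python3 -c "
from h import *
st()"
```

```text
t: 21.2
ee_pos: [521.9, 45.7, 101.9]
orientation: [0.564, -2.863, 0.062]
ft_force: [-7.3, -2.3, 7.8]
width: 50.6
grasp_force: 30.0
t 21.2 lens stand [-2.  -1.3 93.8] tilt 13.0 roll -0.1 F stand [-7.6  0.6  7.8] M [-0.48  1.2  -0.13] w 50.6
```

```bash
python3 -m creep '[{"translation":[0,0,-0.4],"angular":[0,0,0],"jaw":0.45},{"translation":[-0.4,0,-0.4],"angular":[0,0,0],"jaw":0.45},{"translation":[-0.8,0,-0.4],"angular":[0,0,0],"jaw":0.45},{"translation":[-0.8,0,-0.4],"angular":[0,0,0],"jaw":0.45},{"translation":[-0.8,0,-0.4],"angular":[0,0,0],"jaw":0.45},{"translation":[-0.8,0,-0.4],"angular":[0,0,0],"jaw":0.45},{"translation":[-0.8,0,-0.4],"angular":[0,0,0],"jaw":0.45},{"translation":[-0.8,0,-0.4],"angular":[0,0,0],"jaw":0.45}]'
python3 -c "
from h import *
st()"
```

```text
t: 22.2
ee_pos: [522.1, 45.9, 102.0]
orientation: [0.564, -2.862, 0.062]
ft_force: [-8.3, -2.3, 7.4]
width: 50.7
grasp_force: 30.0
t 22.2 lens stand [-1.7 -1.2 93.9] tilt 13.08 roll -0.11 F stand [-8.6  1.   7.4] M [-0.62  1.47 -0.11] w 50.7
```

Barely moved, so it is against the walls. Now I'll let go and back off.

```bash
python3 -m creep '[{"translation":[0,0,-0.3],"angular":[0,0,0],"jaw":0.75},{"translation":[0,0,-0.3],"angular":[0,0,0],"jaw":0.75},{"translation":[0,0,-0.3],"angular":[0,0,0],"jaw":0.75},{"translation":[0,0,-0.3],"angular":[0,0,0],"jaw":0.75},{"translation":[0,0,-0.3],"angular":[0,0,0],"jaw":0.75},{"translation":[0,0,-10],"angular":[0,0,0],"jaw":0.75},{"translation":[0,0,-35],"angular":[0,0,0],"jaw":0.75},{"translation":[0,0,-60],"angular":[0,0,0],"jaw":0.75}]'
python3 -c "
from h import *
st(); i=ctrl.camera_info('wrist'); save('wrist','w4');save('side','b4')
w=cv2.imread('pics/w4.png')[80:330,180:460]; b=cv2.imread('pics/b4.png')[185:245,260:320]
cv2.imwrite('pics/m4.png',np.hstack([cv2.resize(w,(500,446),interpolation=2),cv2.resize(b,(300,446),interpolation=2)]))"
```

```text
t: 23.2
ee_pos: [537.4, 51.7, 161.9]
orientation: [0.565, -2.868, 0.062]
ft_force: [0.4, -0.5, -0.2]
width: 66.0
grasp_force: 0.0
t 23.2 lens stand [ 14.7  -1.7 153.8] tilt 12.71 roll -0.05 F stand [ 0.2 -0.6 -0.2] M [ 0.13 -0.23  0.01] w 66.0
```

View pics/m4.png

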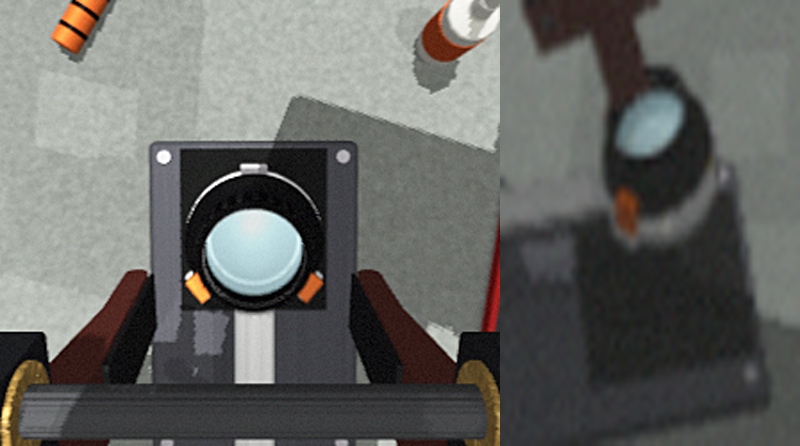

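The lens leans on the clip with both orange lips over the flange edge (crop 195,285 and 312,287). Next I'll close the fingers, set the tool vertical and go over the rim beside the clip.

```bash
python3 -c "
from h import *
for z in (160,134): go(-24,-1.3,z,0,(0,0,0))"
```

```text
shift [41.4  0.9 12.7] rot [-0.001 -0.216 -0.   ]
shift [35.8  0.9 38.1] rot [-0.001 -0.216 -0.   ]
```

```bash
python3 -m creep '[{"translation":[10,0.9,0],"angular":[0,-0.1,0],"jaw":0},{"translation":[25,0.9,5],"angular":[0,-0.216,0],"jaw":0},{"translation":[41,0.9,12],"angular":[0,-0.218,0],"jaw":0},{"translation":[41,0.9,12.7],"angular":[0,-0.218,0],"jaw":0},{"translation":[40,0.9,20],"angular":[0,-0.218,0],"jaw":0},{"translation":[38,0.9,28],"angular":[0,-0.218,0],"jaw":0},{"translation":[36.5,0.9,35],"angular":[0,-0.218,0],"jaw":0},{"translation":[35.8,0.9,38],"angular":[0,-0.218,0],"jaw":0}]'
python3 -m creep '[{"translation":[0,0,1],"angular":[0,0,0],"jaw":0},{"translation":[0,0,2],"angular":[0,0,0],"jaw":0},{"translation":[0,0,3],"angular":[0,0,0],"jaw":0},{"translation":[0,0,4],"angular":[0,0,0],"jaw":0},{"translation":[0,0,5],"angular":[0,0,0],"jaw":0},{"translation":[0,0,6],"angular":[0,0,0],"jaw":0},{"translation":[0,0,7],"angular":[0,0,0],"jaw":0},{"translation":[0,0,7],"angular":[0,0,0],"jaw":0}]'
python3 -c "
from h import *
st()
o=ctrl.get_obs();print(Sm.T@(o['ee_pos']-np.array([SX,SY,0])))"
```

```text
t: 24.3
ee_pos: [496.6, 36.2, 130.6]
orientation: [0.607, -3.077, -0.0]
ft_force: [-0.3, -0.1, 0.6]
width: 0.8
grasp_force: 0.0
t: 25.3
ee_pos: [496.6, 36.0, 124.4]
orientation: [0.607, -3.078, -0.0]
ft_force: [-0.9, 0.4, -0.7]
width: 0.7
grasp_force: 0.0
t 25.3 lens stand [-27.2  -0.7 116. ] tilt 0.24 roll -0.05 F stand [-0.7  0.7 -0.7] M [ 0.05 -0.21  0.01] w 0.7
[-26.62068914  -0.70631975 124.44265841]
```

```bash
python3 -m creep '[{"translation":[-2,0,0],"angular":[0,0,0],"jaw":0},{"translation":[-2,0,0.5],"angular":[0,0,0],"jaw":0},{"translation":[-1.8,0,1],"angular":[0,0,0],"jaw":0},{"translation":[-1.5,0,1.5],"angular":[0,0,0],"jaw":0},{"translation":[-1.2,0,2],"angular":[0,0,0],"jaw":0},{"translation":[-0.9,0,2.5],"angular":[0,0,0],"jaw":0},{"translation":[-0.6,0,3],"angular":[0,0,0],"jaw":0},{"translation":[-0.6,0,3],"angular":[0,0,0],"jaw":0}]'
python3 -c "
from h import *
st()
o=ctrl.get_obs();print(Sm.T@(o['ee_pos']-np.array([SX,SY,0])))"
```

```text
t: 26.3
ee_pos: [497.4, 36.3, 121.7]
orientation: [0.607, -3.079, -0.0]
ft_force: [0.8, -0.0, 2.5]
width: 0.3
grasp_force: 1.2
t 26.3 lens stand [-26.3  -0.8 113.3] tilt 0.21 roll -0.04 F stand [ 0.8 -0.4  2.5] M [ 0.19 -0.15 -0.08] w 0.3
[-25.81197567  -0.79415165 121.67652253]
```

```bash
python3 -m creep '[{"translation":[0.3,0,0.5],"angular":[0,0,0],"jaw":0},{"translation":[0.6,0,1],"angular":[0,0,0],"jaw":0},{"translation":[1,0,1.5],"angular":[0,0,0],"jaw":0},{"translation":[1.3,0,2],"angular":[0,0,0],"jaw":0},{"translation":[1.6,0,2.5],"angular":[0,0,0],"jaw":0},{"translation":[2,0,3],"angular":[0,0,0],"jaw":0},{"translation":[2,0,3],"angular":[0,0,0],"jaw":0},{"translation":[2,0,3],"angular":[0,0,0],"jaw":0}]'
python3 -c "
from h import *
st()
o=ctrl.get_obs();print(Sm.T@(o['ee_pos']-np.array([SX,SY,0])))"
```

```text
t: 27.3
ee_pos: [496.3, 35.6, 119.5]
orientation: [0.607, -3.08, 0.0]
ft_force: [-1.9, 1.7, 11.6]
width: 0.4
grasp_force: 6.3
t 27.3 lens stand [-27.6  -0.9 111.1] tilt 0.12 roll -0.02 F stand [-1.1  2.3 11.6] M [ 0.25 -0.06  0.03] w 0.4
[-27.11271142  -0.93749961 119.53031744]
```

```bash
python3 -m creep '[{"translation":[0.3,0,0.3],"angular":[0,0,0],"jaw":0},{"translation":[0.6,0,0.6],"angular":[0,0,0],"jaw":0},{"translation":[0.9,0,0.9],"angular":[0,0,0],"jaw":0},{"translation":[1.1,0,1.2],"angular":[0,0,0],"jaw":0},{"translation":[1.3,0,1.5],"angular":[0,0,0],"jaw":0},{"translation":[1.5,0,1.8],"angular":[0,0,0],"jaw":0},{"translation":[1.5,0,1.8],"angular":[0,0,0],"jaw":0},{"translation":[1.5,0,1.8],"angular":[0,0,0],"jaw":0}]'
python3 -c "
from h import *
st()
o=ctrl.get_obs();print(Sm.T@(o['ee_pos']-np.array([SX,SY,0])))"
```

```text
t: 28.3
ee_pos: [493.9, 34.9, 116.7]
orientation: [0.607, -3.078, -0.0]
ft_force: [-0.1, 0.3, 0.3]
width: 0.3
grasp_force: 0.3
t 28.3 lens stand [-30.1  -0.7 108.3] tilt 0.24 roll -0.05 F stand [-0.   0.3  0.3] M [ 0.12 -0.21 -0.03] w 0.3
[-29.58968146  -0.68201556 116.69156292]
```

The clip snapped and the force fell to zero. I'll check that it is seated with a light press straight down.

```bash
python3 -m creep '[{"translation":[-2,0,0],"angular":[0,0,0],"jaw":0},{"translation":[-2,0,0.4],"angular":[0,0,0],"jaw":0},{"translation":[-2,0,0.8],"angular":[0,0,0],"jaw":0},{"translation":[-2,0,1.2],"angular":[0,0,0],"jaw":0},{"translation":[-2,0,1.6],"angular":[0,0,0],"jaw":0},{"translation":[-2,0,2],"angular":[0,0,0],"jaw":0},{"translation":[-2,0,2],"angular":[0,0,0],"jaw":0},{"translation":[-2,0,2],"angular":[0,0,0],"jaw":0}]'
python3 -c "
from h import *
st()
o=ctrl.get_obs();print(Sm.T@(o['ee_pos']-np.array([SX,SY,0])))"
```

```text
t: 29.3
ee_pos: [496.1, 35.8, 114.7]
orientation: [0.607, -3.079, -0.0]
ft_force: [0.8, -0.5, -0.3]
width: 0.2
grasp_force: 0.0
t 29.3 lens stand [-27.8  -0.8 106.3] tilt 0.2 roll -0.04 F stand [ 0.6 -0.8 -0.3] M [ 0.08 -0.18  0.04] w 0.2
[-27.22233186  -0.76930704 114.73241656]
```

```bash
python3 -m creep '[{"translation":[0,0,0.3],"angular":[0,0,0],"jaw":0},{"translation":[0,0,0.6],"angular":[0,0,0],"jaw":0},{"translation":[0,0,0.9],"angular":[0,0,0],"jaw":0},{"translation":[0,0,1.2],"angular":[0,0,0],"jaw":0},{"translation":[0,0,1.4],"angular":[0,0,0],"jaw":0},{"translation":[0,0,1.6],"angular":[0,0,0],"jaw":0},{"translation":[0,0,1.6],"angular":[0,0,0],"jaw":0},{"translation":[0,0,1.6],"angular":[0,0,0],"jaw":0}]'
python3 -c "
from h import *
st()
o=ctrl.get_obs();print(Sm.T@(o['ee_pos']-np.array([SX,SY,0])))"
```

```text
t: 30.3
ee_pos: [495.9, 35.7, 113.7]
orientation: [0.607, -3.079, -0.0]
ft_force: [-2.1, -0.3, 8.9]
width: 0.6
grasp_force: 4.0
t 30.3 lens stand [-27.9  -0.8 105.3] tilt 0.21 roll -0.04 F stand [-2.1  0.5  8.9] M [ 0.03  0.27 -0.01] w 0.6
[-27.40681657  -0.77205755 113.71713503]
```

The stop is rigid at 113.7, about 26 mm over a seat at roughly 88. Backing off for a final look.

```bash
python3 -m creep '[{"translation":[0,0,-5],"angular":[0,0,0],"jaw":0},{"translation":[0,0,-20],"angular":[0,0,0],"jaw":0},{"translation":[0,0,-40],"angular":[0,0,0],"jaw":0},{"translation":[0,0,-60],"angular":[0,0,0],"jaw":0},{"translation":[0,0,-80],"angular":[0,0,0],"jaw":0},{"translation":[-20,0,-90],"angular":[0,0,0],"jaw":0},{"translation":[-40,40,-100],"angular":[0,0,0],"jaw":0},{"translation":[-40,70,-110],"angular":[0,0,0],"jaw":0}]'
python3 -c "
from h import *
i=ctrl.camera_info('wrist'); save('wrist','w5');save('side','b5')
c=proj('wrist',[519,45,100],i)[0];print(c); u=int(np.clip(c[0]-60,0,520));v=int(np.clip(c[1]-60,0,280))
w=cv2.imread('pics/w5.png')[v:v+120,u:u+120]; b=cv2.imread('pics/b5.png')[185:245,260:320]
cv2.imwrite('pics/m5.png',np.hstack([cv2.resize(w,(450,450),interpolation=2),cv2.resize(b,(350,450),interpolation=2)]))"
```

```text
t: 31.3
ee_pos: [507.6, 117.0, 224.4]
orientation: [0.607, -3.08, -0.0]
ft_force: [-0.0, -0.6, -0.2]
width: 0.6
grasp_force: 0.0
[250.15223401 181.48627108]
```

View pics/m5.png

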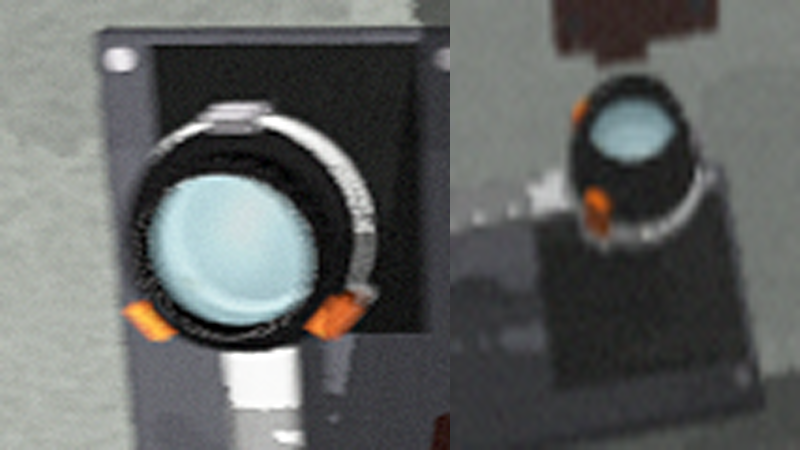

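The lens sits level, with the clip nose over the flange (235,118) and both claws holding its edge (150,320 and 335,315). Handing in.

```bash
python3 -c "
from h import *
print(ctrl.close_job())"
```

```text
the job is handed in; nothing more can be done
None
```

The lens is refitted under both claws, with the clip snapped over its flange and the pads stopping a light press at the clip side, and I let go and handed the job in at about 31 s; one of the first feeling moves brushed the left claw with about 7 N before I shifted clear.

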